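# Wind the pottery turntable until the jug's spout meets the gauge post

## Robot

A 7-joint arm with a two-finger parallel gripper is mounted at the origin on the work surface. World frame = base frame: x ahead of the robot, y to its left, z up, the work surface at z = 0. Lengths are in m, angles in rad, forces in N, time in s.
With the tool pointing down it reaches from about 0.4 to 0.9 m from the base axis. Payload 5.5 kg.
Tool frame: the origin (TCP) lies on the centre line of the jaws, within the pads' length; the fingertips stand 25 mm ahead of it and the grasp point (between the pads) lies 6 mm ahead of it (manip.tip_extent is the distance from the TCP to the fingertips, in m); y points along the fingers, z is the direction in which the jaws open and shut, and the axes are right-handed (so a half turn about y gives the same grasp; the last joint's range is limited). The gripper opens to 92 mm and grips with 3 to 60 N. Pads are 19 mm wide; open, the fingers measure 130 mm over their backs; the gripper's body (75 mm by 190 mm) begins 47 mm behind the grasp point.
Start: joints at [1.37, 0.501, -0.427, 1.55, 0.221, 1.138, -0.21], TCP at [0.291, -0.581, 0.252] pointing down, gripper open.
Joint ranges: [-2.88, 2.88], [-0.31, 2.03], [-1.54, 1.56], [0.2, 2.42], [-1.41, 4.55], [0.19, 2.02], [-2.57, 2.57]. Speed limits (rad/s): [2.57, 2.57, 3.14, 3.14, 3.14, 3.14, 3.14].

## Interface

Orientations are given as [roll, pitch, yaw] about the fixed x, y, z axes, in that order (R = Rz(yaw) Ry(pitch) Rx(roll)).
In Python, from plant import manip gives the robot as it stands.
- The arm moves only by the tool play_rows, never from a script. Its argument "increments" is a list of rows, each an object of numbers: "x", "y", "z": the shift along the tool's x, y, z in mm; "yaw": the turn about the tool's y in degrees; "gripper": the gripper command: -1 is shut, 1 is fully open, values between are in proportion. In form: [{"x": .., "y": .., "z": .., "yaw": .., "gripper": ..}, ...]. A call has exactly 8 rows; each row is the pose to reach, as a shift and turn from the pose commanded when the call began, along the tool's axes at that moment; what a row does not reach only later rows make up. A row lasts 1/12 s, in which the tool goes at most 41.7 mm and 7.16 degrees, less where a joint would pass 70% of its speed; a pose out of reach is approached as far as the arm can. A call with a gripper value outside its range is refused whole. The fingers move at their own pace and stop on an object; "grip_force" is the grip in N (left out, the last holds). Time passes only in rows, so rows that repeat a pose let the fingers close, or fill a call up. It gives the time, the measured TCP pose, the force and the opening at its end, in the units of the state.
- manip.get_state(): the state, without advancing time (a new reading comes with each control period).
- manip.camera(name): name is "scene" or "top" or "wrist"; returns the picture (480x640x3 uint8, red, green, blue); there is no depth.
- manip.calibration(name): a dict with "fx", "fy", "cx", "cy" (pixels), "cam_to_world" (4x4, takes a point from camera to world coordinates); the wrist camera has in their place "tool_from_camera" (4x4, takes a point from camera to tool coordinates, whose origin is the TCP and whose axes are the tool frame's). Camera axes: x right, y down, z forward; pixel columns grow to the right and rows downward; lengths in m; the calibration is good to about 2 mm. A picture is of the moment at which its call begins: read the wrist's pose just before it. calibration takes no time and is no camera call.
- manip.hand_in(): hands the job in, once; it reports no verdict.
The state is a dict: "time_s": time; "qpos": joint angles; "dq": joint speeds; "joint_torque": joint torques, N m; "ee_pos": TCP position; "eef_rot": TCP orientation; "contact_force": force on the tool from outside, world axes, zero at the start; "moment": the same for the moment, N m; "opening": opening from 0.0 (shut) to 1.0 (fully open).
Only numpy, scipy, OpenCV 4.12 (cv2) and the standard library are available. Lean on these libraries where they do the work, as an engineer would, in place of code of your own. Each camera call takes 0.05 s, during which the arm holds its last target.

## Task

On the pottery bench, wind the hand crank of the turntable that carries the jug with the spout, as many turns as it takes and either way round, until the spout points at the thin upright post at the end of that turntable's base. The clay is soft: do not touch the jug or the round wheel head it stands on, and leave the mug on the other turntable as it is. Let go of the crank when you are done.

Things in the scene. Friction and masses are not known exactly. Their poses are not given: they have to be found in the camera images.
- crank_grip (a point): Centre of the crank's upright wooden grip on the jug's turntable: a cylinder 24 mm in diameter, 56 mm tall, spinning freely on its pin. It goes round the vertical crank axis at 55 mm, on a steel arm whose top is 33 mm below this point; endless either way, about 1 N, stays where left. It starts on the side of the crank axis away from the wheel. An identical turntable carries the mug.
- wheel: Aluminium wheel head with a pale plaster facing, under the jug, 170 mm in diameter, 16 mm thick, top 50 mm above the table. Origin on its vertical axis, at its underside; z up; x and y turn with it. The crank axis is 200 mm from this axis, straight away from the gauge post. One turn of the crank turns the wheel a third of a turn the same way round (geared 3 to 1). Not to be touched.
- gauge (a point): Top of the thin steel gauge post, 10 mm in diameter, 132 mm above the table, fixed to the base of the jug's turntable 100 mm from the wheel's axis and 300 mm from the crank axis, all three in line. x points along the base from the crank to the post, z up.
- jug: Grey clay jug standing loose and centred on the wheel, 95 mm tall, up to 94 mm in diameter, with a stubby spout 22 to 28 mm thick on one side and a thin loop handle on the other; not to be touched. Origin at the centre of its underside; its x axis points towards the spout, z up.
- jug_spout (a point): Tip of the jug's spout, 68 mm from the jug's axis along its x axis and 92 mm above its underside (142 mm above the table). When the spout points at the post this is about 32 mm from the post's centre, seen from above.
- mug_handle (a point): Outside of the loop handle of the grey clay mug (a straight cylinder 84 mm in diameter and 88 mm tall, no spout) on the other turntable, 72 mm from the mug's axis. The mug is to stay as it is.

How it is judged:
By the outcome, as a careful person would: the job done as asked, in the order asked, and still so for the second after the job is handed in, with the robot touching nothing.
It also fails if it takes over 51 s, if anything falls off the work surface, if the arm or the gripper's body presses on something with over 40 N, if the wrist force passes 120 N, or if a joint passes its speed limit or range.

## Working session

There is one attempt and no reset: what is moved stays moved. The work goes in short steps, Python scripts to look and compute and a tool call to move; the robot and the scene stay as the last step left them, time stands still between calls to the robot, and variables do not carry over. Pictures are saved under pics/ and viewed, and the job is handed in when it is done.

Besides the shell and the picture viewer there is one more tool, called as name([rows], argument=value, ...), one row to a line, values as JSON. play_rows: Moves the arm, as the interface text tells. Its arguments: {"type":"object","properties":{"increments":{"type":"array","items":{"type":"object","properties":{"x":{"type":"number"},"y":{"type":"number"},"z":{"type":"number"},"yaw":{"type":"number"},"gripper":{"type":"number"}}}},"grip_force":{"type":"number"}},"required":["increments"]}

```bash
ls; mkdir -p pics
python3 - <<'E'
from plant import manip
import cv2
s=manip.get_state(); print(s)
for n in("scene","top"):
    im=manip.camera(n); cv2.imwrite(f"pics/{n}0.png",im[:,:,::-1]); print(n,manip.calibration(n))
print(manip.calibration("wrist"), manip.tip_extent)
E
```

```text
pics
{'time_s': 0.0, 'qpos': array([ 1.37014626,  0.50184895, -0.42677341,  1.55146505,  0.22080579,
        1.1382977 , -0.21028859]), 'dq': array([ 0.00166872, -0.0013893 ,  0.00202264, -0.00012327, -0.00047763,
       -0.0001679 ,  0.000875  ]), 'joint_torque': array([-1.74462780e-04, -5.66595662e+01, -5.81555128e+00, -2.79113728e+01,
       -6.84929802e-02,  3.10749211e-02,  2.36504784e-04]), 'ee_pos': array([ 0.29045889, -0.58075319,  0.25066979]), 'eef_rot': array([-1.57275808e+00,  5.18056155e-05, -2.67768655e+00]), 'contact_force': array([-0.40909445,  1.36201332, -0.95715729]), 'moment': array([-0.02715523, -0.00307021,  0.01687817]), 'opening': 0.9978817070339958}
scene {'fx': 498.68768794340383, 'fy': 498.68768794340383, 'cx': 316.9543781432389, 'cy': 233.45120580358162, 'cam_to_world': array([[-0.04130175,  0.58711021, -0.8084527 ,  1.36234773],
       [ 0.99911682,  0.03052802, -0.02887238,  0.04646836],
       [ 0.00772919, -0.80893117, -0.58785255,  0.7088784 ],
       [ 0.        ,  0.        ,  0.        ,  1.        ]])}
top {'fx': 619.3144274809675, 'fy': 619.31442
[... 187 characters left out ...]
.87035769e-03, -1.27439288e-03,
         4.01823372e-02],
       [ 8.18033025e-04, -1.53715180e-01, -9.88114859e-01,
         1.17115307e+00],
       [ 0.00000000e+00,  0.00000000e+00,  0.00000000e+00,
         1.00000000e+00]])}
{'fx': 364.3602762307268, 'fy': 364.3602762307268, 'cx': 321.94375876283823, 'cy': 238.15638048659443, 'tool_from_camera': array([[ 6.14187017e-04,  9.55865135e-01,  2.93805151e-01,
        -7.85690267e-02],
       [ 1.67739721e-04, -2.93805301e-01,  9.55865271e-01,
        -1.32626062e-01],
       [ 9.99999797e-01, -5.37797245e-04, -3.40787953e-04,
        -1.27596304e-03],
       [ 0.00000000e+00,  0.00000000e+00,  0.00000000e+00,
         1.00000000e+00]])} 0.025
```

View pics/scene0.png

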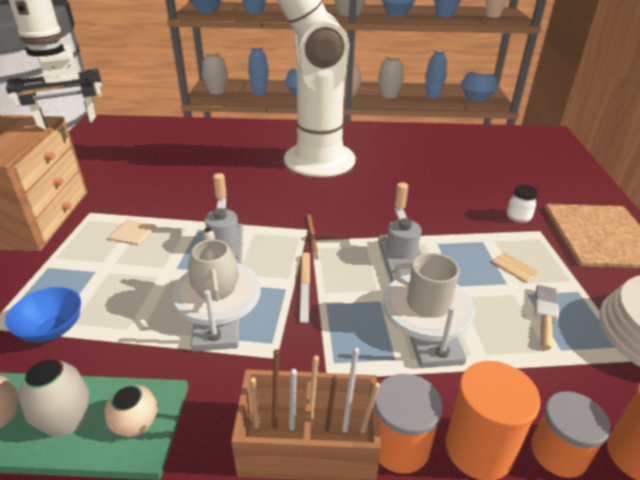

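View pics/top0.png

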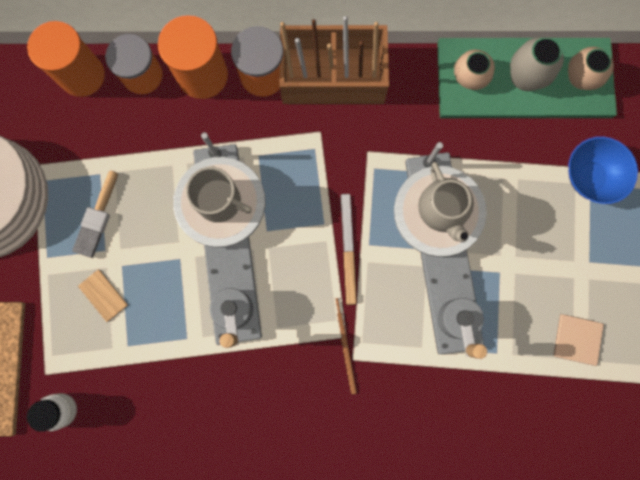

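The jug's turntable is the right-hand one in the top view: wheel (440,210), spout (460,236), post top (437,148), grip (478,351). The spout is roughly opposite the post. I'll zoom in next.

Run:
```python
import cv2
t=cv2.imread("pics/top0.png"); s=cv2.imread("pics/scene0.png")
cv2.imwrite("pics/top0z.png",cv2.resize(t[130:370,380:520],None,fx=2.5*1,fy=2.5,interpolation=cv2.INTER_CUBIC))
cv2.imwrite("pics/scene0z.png",cv2.resize(s[165:360,150:290],None,fx=3,fy=3,interpolation=cv2.INTER_CUBIC))
```

```text
(no output)
```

View pics/top0z.png

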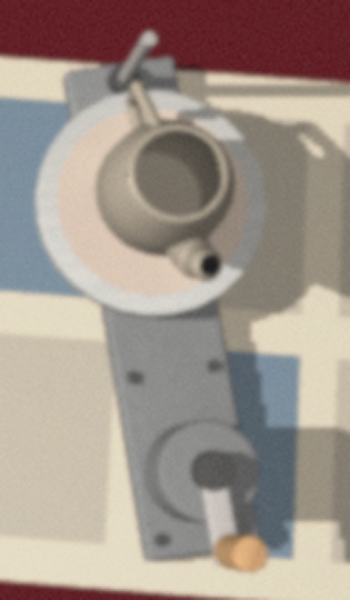

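View pics/scene0z.png

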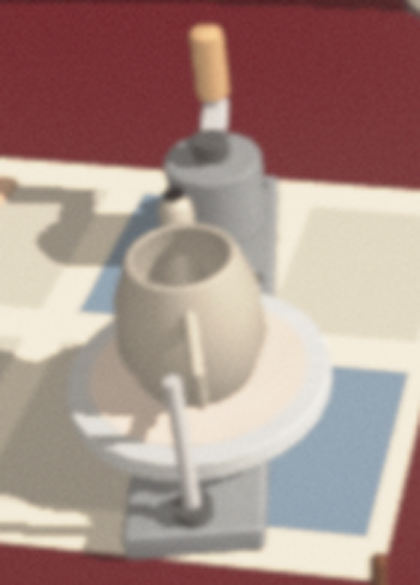

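```bash
cat > h.py <<'E'
import numpy as np
from plant import manip
def ray(n,u,v,T=None):
    c=manip.calibration(n); T=c["cam_to_world"] if T is None else T
    d=T[:3,:3]@np.array([(u-c["cx"])/c["fx"],(v-c["cy"])/c["fy"],1]); return T[:3,3],d/np.linalg.norm(d)
def plane(n,u,v,z,T=None):
    o,d=ray(n,u,v,T); return o+d*(z-o[2])/d[2]
def tri(r1,r2):
    A=[];b=[]
    for o,d in(r1,r2):
        P=np.eye(3)-np.outer(d,d);A.append(P);b.append(P@o)
    x=np.linalg.lstsq(np.vstack(A),np.hstack(b),rcond=None)[0]
    return x,[np.linalg.norm(P@x-q) for P,q in zip(A,b)]
E
python3 - <<'E'
from h import *
np.set_printoptions(precision=4,suppress=True)
Z=lambda x,y:(380+x/2.5-.3,130+y/2.5-.3)
S=lambda x,y:(150+x/3-.33,165+y/3-.33)
w=plane("top",*Z(151,201),.05); g=plane("top",*Z(150,38),.132); sp=plane("top",*Z(209,264),.142)
print("wheel",w,plane("scene",*S(201,368),.05)); print("gauge",g,plane("scene",*S(172,380),.132)); print("spout",sp,plane("scene",*S(176,193),.142))
print("grip top",tri(ray("top",*Z(250,552)),ray("scene",*S(207,31))))
print("grip bottom",tri(ray("top",*Z(232,553)),ray("scene",*S(212,98))))
print("hub",tri(ray("top",*Z(215,470)),ray("scene",*S(210,147))))
a=np.arctan2(*(g-w)[1::-1]);b=np.arctan2(*(sp-w)[1::-1]);print(np.degrees([a,b,a-b]),np.linalg.norm((g-w)[:2]),np.linalg.norm((sp-w)[:2]))
E
```

```text
wheel [ 0.6442 -0.1752  0.05  ] [ 0.6452 -0.174   0.05  ]
gauge [ 0.7436 -0.1624  0.132 ] [ 0.7452 -0.1608  0.132 ]
spout [ 0.5832 -0.1951  0.142 ] [ 0.579  -0.1937  0.142 ]
grip top (array([ 0.3932, -0.2101,  0.1575]), [np.float64(0.0008186649583773439), np.float64(0.000818664958377508)])
grip bottom (array([ 0.3905, -0.2131,  0.0971]), [np.float64(0.0005424783211753879), np.float64(0.0005424783211750748)])
hub (array([ 0.4467, -0.2047,  0.0896]), [np.float64(0.001107998259433817), np.float64(0.001107998259433757)])
[   7.3249 -161.8883  169.2132] 0.10021952162600029 0.06422127737993553
```

Run:
```python
from h import *
np.set_printoptions(precision=4,suppress=True)
a=plane("scene",50,245,0);print(a,plane("scene",85,190,0))
for z in(.1,.13,.16,.2): print(z,plane("scene",52,165,z))
# world move -> tool frame
s=manip.get_state(); from scipy.spatial.transform import Rotation as R
M=R.from_euler("xyz",s["eef_rot"]).as_matrix(); print(M)
for t in([.392,-.2105,.25],):
    print(M.T@(np.array(t)-s["ee_pos"])*1000)
manip_im=manip.camera("wrist"); import cv2; cv2.imwrite("pics/w0.png",manip_im[:,:,::-1])
```

```text
[ 0.4654 -0.607   0.    ] [ 0.2188 -0.6288  0.    ]
0.1 [ 0.2645 -0.6675  0.1   ]
0.13 [ 0.3186 -0.6323  0.13  ]
0.16 [ 0.3727 -0.5971  0.16  ]
0.2 [ 0.4448 -0.5502  0.2   ]
[[-0.8943 -0.0007  0.4474]
 [-0.4474  0.0016 -0.8943]
 [-0.0001 -1.     -0.0017]]
[-256.4871    1.2977 -285.7609]
```

View pics/w0.png

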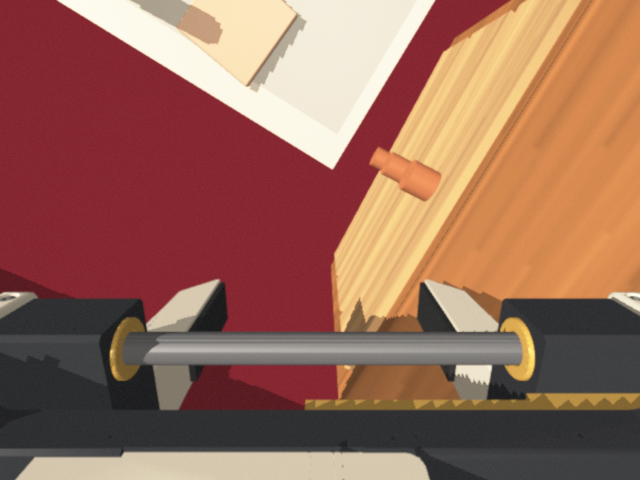

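The wrist view shows the right finger over a drawer box whose top is below the fingertips, so moving towards +x, +y is clear. I'll go halfway to the grip, turning so the jaws lie across the base.

play_rows([
  {"x":-10,"y":0,"z":-11,"yaw":1,"gripper":1},
  {"x":-26,"y":0,"z":-29,"yaw":3,"gripper":1},
  {"x":-45,"y":0,"z":-50,"yaw":5,"gripper":1},
  {"x":-64,"y":0,"z":-71,"yaw":8,"gripper":1},
  {"x":-83,"y":0,"z":-92,"yaw":11,"gripper":1},
  {"x":-102,"y":0,"z":-114,"yaw":14,"gripper":1},
  {"x":-121,"y":0,"z":-135,"yaw":16,"gripper":1},
  {"x":-140,"y":0,"z":-156,"yaw":18,"gripper":1},
])

```text
time_s: 0.82
ee_pos: [0.3462, -0.3776, 0.2515]
eef_rot: [-1.571, -0.0, -2.994]
contact_force: [0.2, -1.0, -0.1]
opening: 0.998
```

```bash
cat >> h.py <<'E'
from scipy.spatial.transform import Rotation as Rot
np.set_printoptions(precision=4,suppress=True)
def totool(t):
    s=manip.get_state(); M=Rot.from_euler("xyz",s["eef_rot"]).as_matrix()
    print(s["time_s"],s["ee_pos"],s["eef_rot"],"F",s["contact_force"],"op",s["opening"]); print("q",s["qpos"],"toolmm",M.T@(np.array(t)-s["ee_pos"])*1000); print(M)
E
python3 -c "
from h import *
totool([.392,-.2105,.25])"
```

```text
0.8167 [ 0.3462 -0.3776  0.2515] [-1.5711 -0.0003 -2.9937] F [ 0.2145 -1.0186 -0.0793] op 0.9979480379170659
q [ 1.1772  0.255  -0.4657  1.8915  0.1329  1.0256 -0.7676] toolmm [ -69.8721    1.55   -158.5373]
[[-0.9891 -0.0003  0.1473]
 [-0.1473  0.0002 -0.9891]
 [ 0.0003 -1.     -0.0003]]
```

play_rows([
  {"x":-9,"y":0,"z":-20,"yaw":0,"gripper":1},
  {"x":-20,"y":0,"z":-45,"yaw":0,"gripper":1},
  {"x":-32,"y":0,"z":-72,"yaw":0,"gripper":1},
  {"x":-44,"y":0,"z":-100,"yaw":0,"gripper":1},
  {"x":-55,"y":0,"z":-125,"yaw":0,"gripper":1},
  {"x":-64,"y":0,"z":-144,"yaw":0,"gripper":1},
  {"x":-68,"y":0,"z":-153,"yaw":0,"gripper":1},
  {"x":-68,"y":0,"z":-153,"yaw":0,"gripper":1},
])

```text
time_s: 1.48
ee_pos: [0.3913, -0.2156, 0.2518]
eef_rot: [-1.571, 0.0, -2.988]
contact_force: [-0.0, -0.0, -0.5]
opening: 1.0
```

```bash
python3 -c "
from h import *
import cv2
totool([.392,-.2105,.139])
im=manip.camera('wrist'); cv2.imwrite('pics/w1.png',im[:,:,::-1])
im=manip.camera('top'); cv2.imwrite('pics/top1.png',im[:,:,::-1])
"
```

```text
1.4833 [ 0.3913 -0.2156  0.2518] [-1.5709  0.0001 -2.9878] F [-0.0181 -0.0473 -0.464 ] op 1.000018218578393
q [ 0.9915  0.1385 -0.589   2.0321  0.0913  0.996  -1.0597] toolmm [ -1.5147 112.831   -4.9575]
[[-0.9882  0.0001  0.1532]
 [-0.1532  0.0001 -0.9882]
 [-0.0001 -1.     -0.0001]]
```

View pics/w1.png

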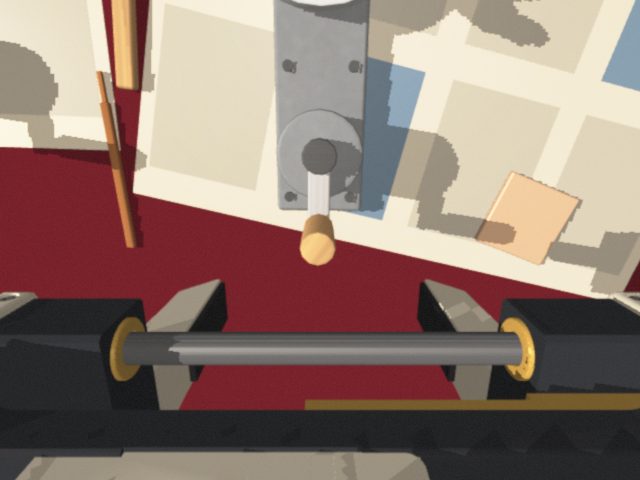

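View pics/top1.png

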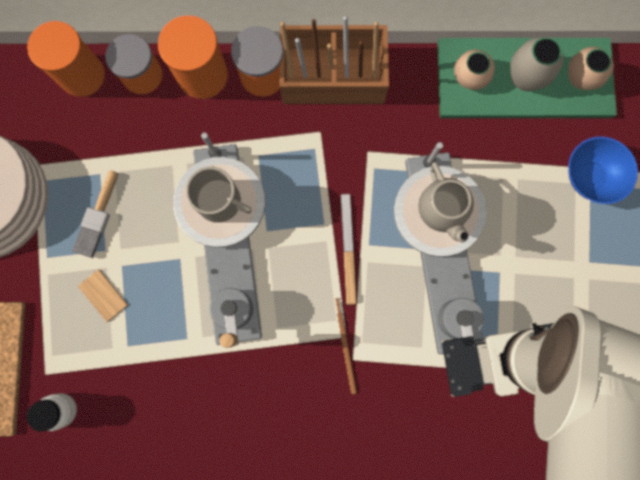

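```bash
python3 -c "
from h import *
s=manip.get_state(); T=np.eye(4);T[:3,:3]=Rot.from_euler('xyz',s['eef_rot']).as_matrix();T[:3,3]=s['ee_pos'];T=T@manip.calibration('wrist')['tool_from_camera']
print(plane('wrist',317.5,249,.156,T),plane('wrist',319,155,.09,T),plane('wrist',319,155,.095,T))
a,b=plane('wrist',290,66,.02,T),plane('wrist',354,67,.02,T);c,d=plane('wrist',290,197,.02,T),plane('wrist',346,196,.02,T)
v=(a+b-c-d);print(np.degrees(np.arctan2(v[1],v[0])),(a+b)/2,(c+d)/2)
"
```

```text
[ 0.3903 -0.2148  0.156 ] [ 0.4457 -0.2071  0.09  ] [ 0.4461 -0.2071  0.095 ]
6.593242134738645 [ 0.5191 -0.1986  0.02  ] [ 0.3998 -0.2124  0.02  ]
```

play_rows([
  {"x":0,"y":10,"z":-1,"yaw":0,"gripper":1},
  {"x":0,"y":28,"z":-1,"yaw":0,"gripper":1},
  {"x":0,"y":48,"z":-2,"yaw":0,"gripper":1},
  {"x":0,"y":68,"z":-2,"yaw":0,"gripper":1},
  {"x":0,"y":86,"z":-2,"yaw":0,"gripper":1},
  {"x":0,"y":100,"z":-2,"yaw":0,"gripper":1},
  {"x":0,"y":109,"z":-2,"yaw":0,"gripper":1},
  {"x":0,"y":112,"z":-2,"yaw":0,"gripper":1},
])

```text
time_s: 2.25
ee_pos: [0.3889, -0.2162, 0.1377]
eef_rot: [-1.573, -0.002, -2.994]
contact_force: [-0.6, -0.7, 0.6]
opening: 1.003
```

play_rows([
  {"gripper":0.2},
  {"gripper":-0.3},
  {"gripper":-0.6},
  {"gripper":-1},
  {"gripper":-1},
  {"gripper":-1},
  {"gripper":-1},
  {"gripper":-1},
], grip_force=12)

```text
$.increments[0]: bad value
```

```bash
python3 -c "
from h import *
import cv2
totool([.392,-.2105,.139])
im=manip.camera('wrist'); cv2.imwrite('pics/w2.png',im[:,:,::-1])
im=manip.camera('scene'); cv2.imwrite('pics/s2.png',im[:,:,::-1])
"
```

```text
2.25 [ 0.3889 -0.2162  0.1377] [-1.5732 -0.0024 -2.9939] F [-0.5642 -0.6626  0.6429] op 1.0031388235987257
q [ 0.9237  0.3224 -0.5439  2.1389  0.2438  0.7425 -1.2019] toolmm [-3.9473 -1.2925 -5.1507]
[[-0.9891 -0.0027  0.1472]
 [-0.1472  0.002  -0.9891]
 [ 0.0024 -1.     -0.0024]]
```

View pics/w2.png

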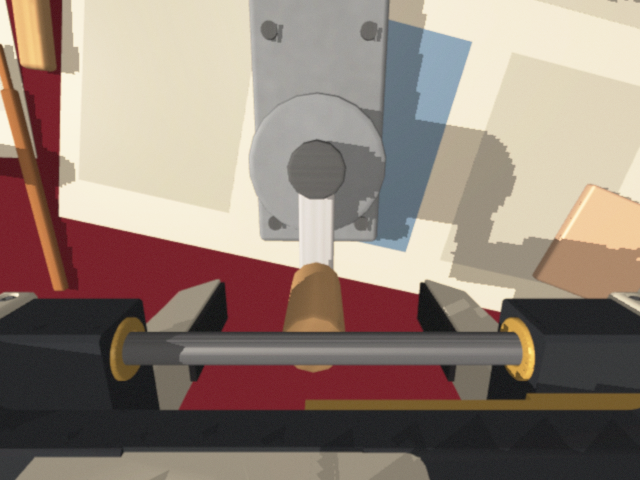

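View pics/s2.png

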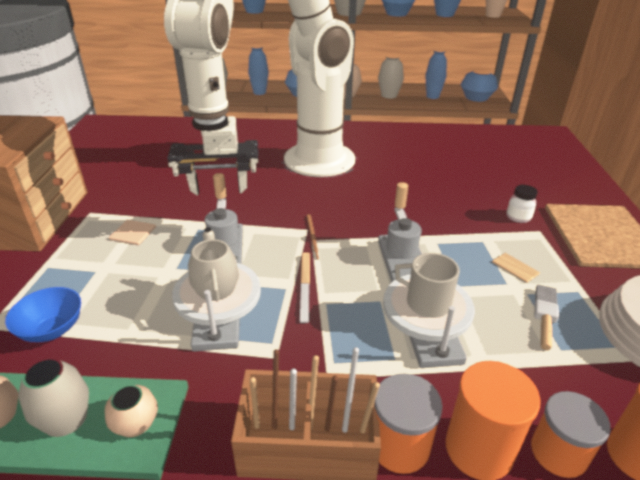

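The grip (313,315) sits between the open fingers. The closing call was refused because its rows lacked some fields, so I'll send it again with all of them.

play_rows([
  {"x":0,"y":0,"z":0,"yaw":0,"gripper":0.2},
  {"x":0,"y":0,"z":0,"yaw":0,"gripper":-0.3},
  {"x":0,"y":0,"z":0,"yaw":0,"gripper":-0.6},
  {"x":0,"y":0,"z":0,"yaw":0,"gripper":-1},
  {"x":0,"y":0,"z":0,"yaw":0,"gripper":-1},
  {"x":0,"y":0,"z":0,"yaw":0,"gripper":-1},
  {"x":0,"y":0,"z":0,"yaw":0,"gripper":-1},
  {"x":0,"y":0,"z":0,"yaw":0,"gripper":-1},
], grip_force=12)

```text
time_s: 3.02
ee_pos: [0.3904, -0.2158, 0.1398]
eef_rot: [-1.571, 0.0, -2.992]
contact_force: [-0.1, 0.3, -0.1]
opening: 0.472
```

```bash
python3 -c "
from h import *
import cv2
totool([.392,-.2105,.139])
im=manip.camera('wrist'); cv2.imwrite('pics/w3.png',im[:,:,::-1])
"
```

```text
3.0167 [ 0.3904 -0.2158  0.1398] [-1.5706  0.0001 -2.9919] F [-0.1033  0.2947 -0.059 ] op 0.47150123339026506
q [ 0.9231  0.3186 -0.546   2.1375  0.2427  0.7439 -1.2014] toolmm [-2.3878  0.8133 -4.9693]
[[-0.9888  0.0001  0.1492]
 [-0.1492 -0.0001 -0.9888]
 [-0.0001 -1.      0.0002]]
```

View pics/w3.png

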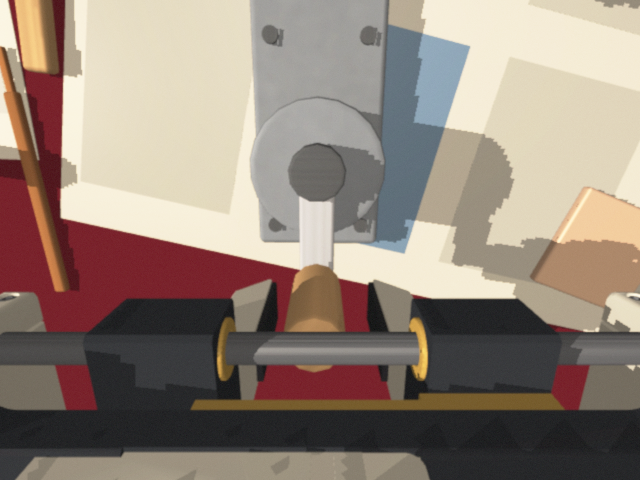

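play_rows([
  {"x":0,"y":0,"z":0,"yaw":0,"gripper":-1},
  {"x":0,"y":0,"z":0,"yaw":0,"gripper":-1},
  {"x":0,"y":0,"z":0,"yaw":0,"gripper":-1},
  {"x":0,"y":0,"z":0,"yaw":0,"gripper":-1},
  {"x":0,"y":0,"z":0,"yaw":0,"gripper":-1},
  {"x":0,"y":0,"z":0,"yaw":0,"gripper":-1},
  {"x":0,"y":0,"z":0,"yaw":0,"gripper":-1},
  {"x":0,"y":0,"z":0,"yaw":0,"gripper":-1},
])

```text
time_s: 3.73
ee_pos: [0.3903, -0.2157, 0.1397]
eef_rot: [-1.571, -0.0, -2.992]
contact_force: [-0.3, 1.1, -0.6]
opening: 0.257
```

```bash
python3 -c "
from h import *
import cv2
totool([.392,-.2105,.139])
im=manip.camera('wrist'); cv2.imwrite('pics/w4.png',im[:,:,::-1])
"
```

```text
3.7333 [ 0.3903 -0.2157  0.1397] [-1.5709 -0.     -2.9919] F [-0.3318  1.1128 -0.5639] op 0.2567589821574996
q [ 0.9231  0.3188 -0.546   2.1376  0.2426  0.7439 -1.2014] toolmm [-2.4262  0.7066 -4.8986]
[[-0.9888 -0.      0.1492]
 [-0.1492  0.0001 -0.9888]
 [ 0.     -1.     -0.0001]]
```

View pics/w4.png

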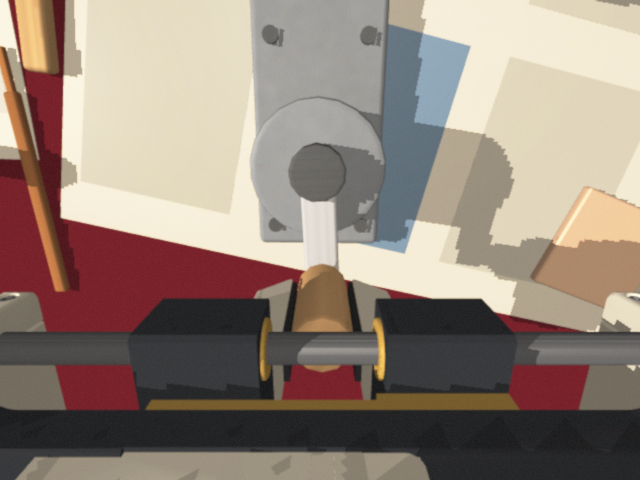

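```bash
cat > arc.py <<'E'
import sys; import numpy as np
a,b,p0=map(float,sys.argv[1:4]); r=55
f=lambda p:np.array([r*np.cos(np.radians(p+p0)),r*np.sin(np.radians(p+p0))])
print("; ".join("%.1f,%.1f"%tuple(f(a+(b-a)*i/8)-f(a)) for i in range(1,9)))
E
python3 -c "
from h import *
T=manip.calibration('wrist')['tool_from_camera']; c=manip.calibration('wrist')
d=T[:3,:3]@np.array([(317-c['cx'])/c['fx'],(172-c['cy'])/c['fy'],1]);o=T[:3,3]
for z in(.088,.095):
  print(o+d*((.1397-z)-o[1])/d[1])
"
for i in 0 45 90 135 180 225 270 315; do python3 arc.py $i $((i+45)) 3.5; done
```

```text
[-0.0563  0.0517 -0.0034]
[-0.0571  0.0447 -0.0033]
-0.6,5.4; -1.7,10.6; -3.3,15.8; -5.5,20.8; -8.1,25.5; -11.1,29.9; -14.6,34.1; -18.5,37.8
-4.2,3.4; -8.7,6.3; -13.5,8.8; -18.5,10.8; -23.7,12.3; -29.0,13.3; -34.4,13.8; -39.8,13.7
-5.4,-0.6; -10.6,-1.7; -15.8,-3.3; -20.8,-5.5; -25.5,-8.1; -29.9,-11.1; -34.1,-14.6; -37.8,-18.5
-3.4,-4.2; -6.3,-8.7; -8.8,-13.5; -10.8,-18.5; -12.3,-23.7; -13.3,-29.0; -13.8,-34.4; -13.7,-39.8
0.6,-5.4; 1.7,-10.6; 3.3,-15.8; 5.5,-20.8; 8.1,-25.5; 11.1,-29.9; 14.6,-34.1; 18.5,-37.8
4.2,-3.4; 8.7,-6.3; 13.5,-8.8; 18.5,-10.8; 23.7,-12.3; 29.0,-13.3; 34.4,-13.8; 39.8,-13.7
5.4,0.6; 10.6,1.7; 15.8,3.3; 20.8,5.5; 25.5,8.1; 29.9,11.1; 34.1,14.6; 37.8,18.5
3.4,4.2; 6.3,8.7; 8.8,13.5; 10.8,18.5; 12.3,23.7; 13.3,29.0; 13.8,34.4; 13.7,39.8
```

Gripped: opening 0.257 (about 24 mm), grip centred between the pads. Now I'll wind counter-clockwise, 45° of crank per call.

play_rows([
  {"x":0,"y":0,"z":2.5,"yaw":0,"gripper":-1},
  {"x":-1,"y":0,"z":7,"yaw":0,"gripper":-1},
  {"x":-2.5,"y":0,"z":13,"yaw":0,"gripper":-1},
  {"x":-5,"y":0,"z":19,"yaw":0,"gripper":-1},
  {"x":-7.5,"y":0,"z":24.5,"yaw":0,"gripper":-1},
  {"x":-11,"y":0,"z":29.5,"yaw":0,"gripper":-1},
  {"x":-14.5,"y":0,"z":34,"yaw":0,"gripper":-1},
  {"x":-18.5,"y":0,"z":38,"yaw":0,"gripper":-1},
])

```text
time_s: 4.45
ee_pos: [0.4146, -0.2514, 0.1397]
eef_rot: [-1.571, -0.0, -2.993]
contact_force: [-1.6, -0.4, 0.8]
opening: 0.257
```

play_rows([
  {"x":-4,"y":0,"z":3.5,"yaw":0,"gripper":-1},
  {"x":-8.5,"y":0,"z":6.5,"yaw":0,"gripper":-1},
  {"x":-13.5,"y":0,"z":9,"yaw":0,"gripper":-1},
  {"x":-18.5,"y":0,"z":11,"yaw":0,"gripper":-1},
  {"x":-23.5,"y":0,"z":12.5,"yaw":0,"gripper":-1},
  {"x":-29,"y":0,"z":13.5,"yaw":0,"gripper":-1},
  {"x":-34.5,"y":0,"z":14,"yaw":0,"gripper":-1},
  {"x":-40,"y":0,"z":13.5,"yaw":0,"gripper":-1},
])

```text
time_s: 5.12
ee_pos: [0.4566, -0.2585, 0.1397]
eef_rot: [-1.57, 0.0, -2.992]
contact_force: [-0.7, -2.9, -1.6]
opening: 0.259
```

```bash
python3 -c "
from h import *
import cv2
totool([.444,-.204,.139])
im=manip.camera('wrist'); cv2.imwrite('pics/w5.png',im[:,:,::-1])
im=manip.camera('scene'); cv2.imwrite('pics/s5.png',im[:,:,::-1])
"
```

```text
5.1167 [ 0.4566 -0.2585  0.1397] [-1.57    0.0004 -2.9923] F [-0.7135 -2.9477 -1.6163] op 0.2587812708126582
q [ 0.8809  0.4413 -0.5102  1.957   0.2916  0.8144 -1.212 ] toolmm [  4.3156   0.7005 -55.8078]
[[-0.9889  0.0005  0.1488]
 [-0.1488 -0.0007 -0.9889]
 [-0.0004 -1.      0.0008]]
```

View pics/w5.png

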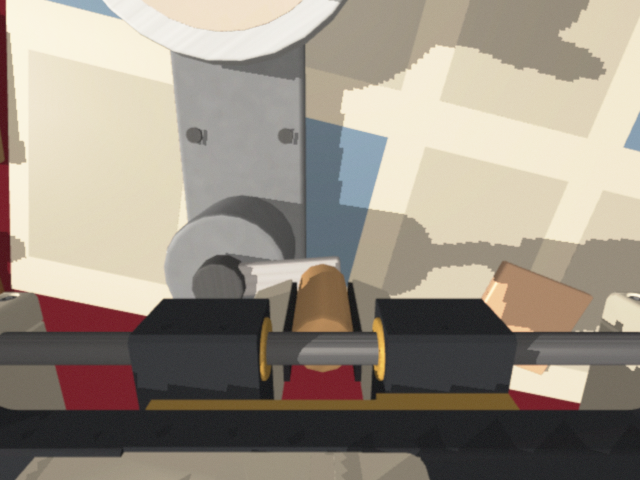

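View pics/s5.png

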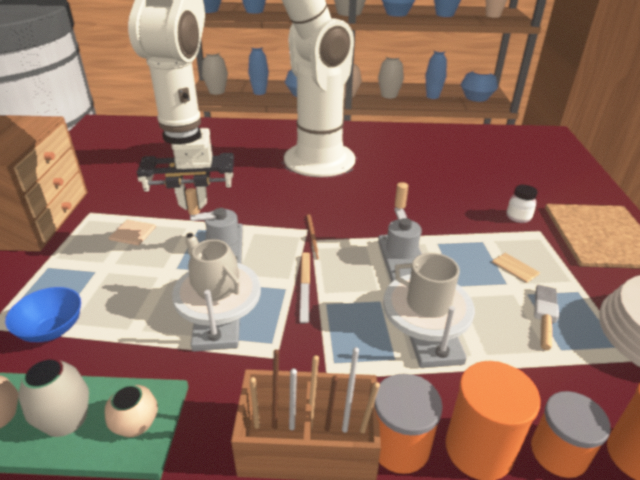

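The crank follows and the forces are small. The jug has turned with the wheel: spout at (192,242), handle at (232,280). I'll keep winding.

play_rows([
  {"x":-5.5,"y":0,"z":-0.5,"yaw":0,"gripper":-1},
  {"x":-10.5,"y":0,"z":-1.5,"yaw":0,"gripper":-1},
  {"x":-16,"y":0,"z":-3.5,"yaw":0,"gripper":-1},
  {"x":-21,"y":0,"z":-5.5,"yaw":0,"gripper":-1},
  {"x":-25.5,"y":0,"z":-8,"yaw":0,"gripper":-1},
  {"x":-30,"y":0,"z":-11,"yaw":0,"gripper":-1},
  {"x":-34,"y":0,"z":-14.5,"yaw":0,"gripper":-1},
  {"x":-38,"y":0,"z":-18.5,"yaw":0,"gripper":-1},
])

```text
time_s: 5.88
ee_pos: [0.4914, -0.2333, 0.1398]
eef_rot: [-1.571, 0.001, -2.992]
contact_force: [1.0, -1.8, -1.5]
opening: 0.26
```

play_rows([
  {"x":-3.5,"y":0,"z":-4,"yaw":0,"gripper":-1},
  {"x":-6.5,"y":0,"z":-8.5,"yaw":0,"gripper":-1},
  {"x":-9,"y":0,"z":-13.5,"yaw":0,"gripper":-1},
  {"x":-11,"y":0,"z":-18.5,"yaw":0,"gripper":-1},
  {"x":-12.5,"y":0,"z":-23.5,"yaw":0,"gripper":-1},
  {"x":-13.5,"y":0,"z":-29,"yaw":0,"gripper":-1},
  {"x":-14,"y":0,"z":-34.5,"yaw":0,"gripper":-1},
  {"x":-13.5,"y":0,"z":-40,"yaw":0,"gripper":-1},
])

```text
time_s: 6.55
ee_pos: [0.4977, -0.1919, 0.1397]
eef_rot: [-1.571, -0.0, -2.992]
contact_force: [-0.8, -1.7, 0.6]
opening: 0.262
```

```bash
python3 -c "
from h import *
totool([.444,-.204,.139])
"
```

```text
6.55 [ 0.4977 -0.1919  0.1397] [-1.5708 -0.0005 -2.992 ] F [-0.7779 -1.6673  0.602 ] op 0.2623369578442843
q [ 0.7404  0.4585 -0.5223  1.9347  0.305   0.8268 -1.3675] toolmm [54.9508  0.7327  3.9686]
[[-0.9888 -0.0005  0.149 ]
 [-0.149  -0.     -0.9888]
 [ 0.0005 -1.     -0.    ]]
```

play_rows([
  {"x":0.5,"y":0,"z":-5.5,"yaw":0,"gripper":-1},
  {"x":1.5,"y":0,"z":-10.5,"yaw":0,"gripper":-1},
  {"x":3.5,"y":0,"z":-16,"yaw":0,"gripper":-1},
  {"x":5.5,"y":0,"z":-21,"yaw":0,"gripper":-1},
  {"x":8,"y":0,"z":-25.5,"yaw":0,"gripper":-1},
  {"x":11,"y":0,"z":-30,"yaw":0,"gripper":-1},
  {"x":14.5,"y":0,"z":-34,"yaw":0,"gripper":-1},
  {"x":18.5,"y":0,"z":-38,"yaw":0,"gripper":-1},
])

```text
time_s: 7.22
ee_pos: [0.4735, -0.1582, 0.1397]
eef_rot: [-1.57, -0.0, -2.993]
contact_force: [-2.2, -5.8, 0.7]
opening: 0.254
```

play_rows([
  {"x":4,"y":0,"z":-3.5,"yaw":0,"gripper":-1},
  {"x":8.5,"y":0,"z":-6.5,"yaw":0,"gripper":-1},
  {"x":13.5,"y":0,"z":-9,"yaw":0,"gripper":-1},
  {"x":18.5,"y":0,"z":-11,"yaw":0,"gripper":-1},
  {"x":23.5,"y":0,"z":-12.5,"yaw":0,"gripper":-1},
  {"x":29,"y":0,"z":-13.5,"yaw":0,"gripper":-1},
  {"x":34.5,"y":0,"z":-14,"yaw":0,"gripper":-1},
  {"x":40,"y":0,"z":-13.5,"yaw":0,"gripper":-1},
])

```text
time_s: 7.88
ee_pos: [0.4332, -0.151, 0.1398]
eef_rot: [-1.569, 0.003, -2.993]
contact_force: [2.8, -5.5, -5.9]
opening: 0.258
```

```bash
python3 -c "
from h import *
import cv2
totool([.444,-.204,.139])
im=manip.camera('wrist'); cv2.imwrite('pics/w6.png',im[:,:,::-1])
im=manip.camera('scene'); cv2.imwrite('pics/s6.png',im[:,:,::-1])
"
```

```text
7.8833 [ 0.4332 -0.151   0.1398] [-1.5695  0.0026 -2.9926] F [ 2.7658 -5.4685 -5.9071] op 0.2577830481025102
q [ 0.7598  0.3406 -0.5571  2.1108  0.2617  0.7529 -1.3854] toolmm [-2.8325  0.8588 54.0146]
[[-0.9889  0.0028  0.1484]
 [-0.1484 -0.0009 -0.9889]
 [-0.0026 -1.      0.0013]]
```

View pics/w6.png

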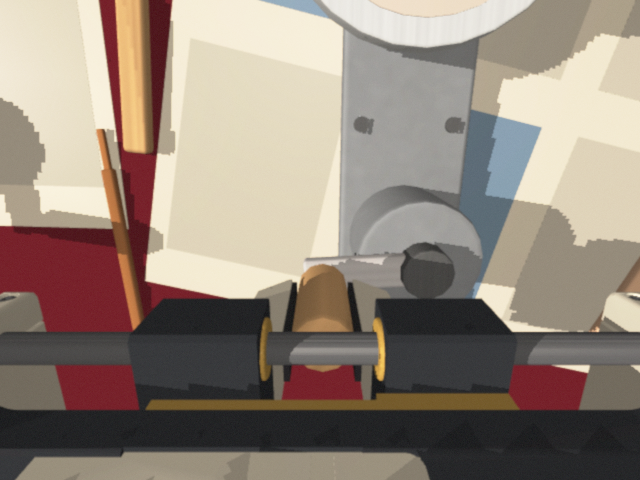

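View pics/s6.png

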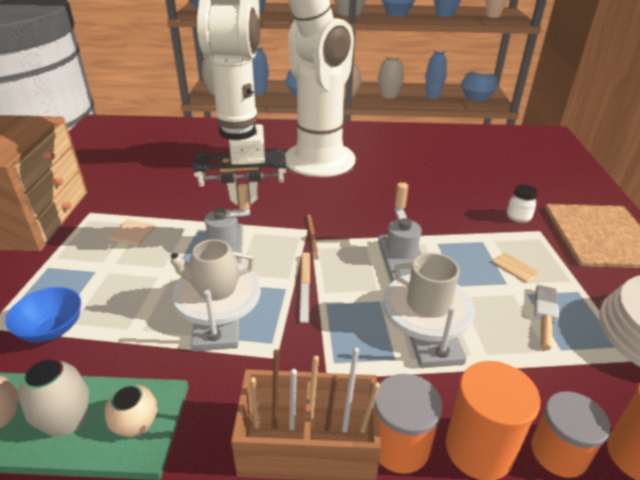

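270° wound and the jug's spout is now at (176,258), pointing sideways as expected. A 5 N sideways force suggests my circle is about 1 mm off, so I'll shift it 1 mm along z.

play_rows([
  {"x":5.5,"y":0,"z":1,"yaw":0,"gripper":-1},
  {"x":10.5,"y":0,"z":2.5,"yaw":0,"gripper":-1},
  {"x":16,"y":0,"z":4.5,"yaw":0,"gripper":-1},
  {"x":21,"y":0,"z":6.5,"yaw":0,"gripper":-1},
  {"x":25.5,"y":0,"z":9,"yaw":0,"gripper":-1},
  {"x":30,"y":0,"z":12,"yaw":0,"gripper":-1},
  {"x":34,"y":0,"z":15.5,"yaw":0,"gripper":-1},
  {"x":38,"y":0,"z":19.5,"yaw":0,"gripper":-1},
])

```text
time_s: 8.65
ee_pos: [0.398, -0.1752, 0.1398]
eef_rot: [-1.571, 0.001, -2.992]
contact_force: [5.3, -0.9, -6.3]
opening: 0.257
```

play_rows([
  {"x":3.5,"y":0,"z":4,"yaw":0,"gripper":-1},
  {"x":6.5,"y":0,"z":8.5,"yaw":0,"gripper":-1},
  {"x":9,"y":0,"z":13.5,"yaw":0,"gripper":-1},
  {"x":11,"y":0,"z":18.5,"yaw":0,"gripper":-1},
  {"x":12.5,"y":0,"z":23.5,"yaw":0,"gripper":-1},
  {"x":13.5,"y":0,"z":29,"yaw":0,"gripper":-1},
  {"x":14,"y":0,"z":34.5,"yaw":0,"gripper":-1},
  {"x":13.5,"y":0,"z":40,"yaw":0,"gripper":-1},
])

```text
time_s: 9.32
ee_pos: [0.3903, -0.2164, 0.1397]
eef_rot: [-1.572, -0.0, -2.991]
contact_force: [2.5, 3.2, -1.6]
opening: 0.259
```

```bash
python3 -c "
from h import *
totool([.444,-.204,.139])
"
```

```text
9.3167 [ 0.3903 -0.2164  0.1397] [-1.572  -0.0003 -2.9915] F [ 2.5478  3.1802 -1.5635] op 0.2592159811309546
q [ 0.9136  0.3177 -0.5329  2.1365  0.2354  0.7438 -1.1927] toolmm [-54.9059   0.6817  -4.2262]
[[-0.9888 -0.0005  0.1495]
 [-0.1495  0.0011 -0.9888]
 [ 0.0003 -1.     -0.0012]]
```

One full turn done. I'll add 135° and then measure.

play_rows([
  {"x":-0.5,"y":0,"z":5.5,"yaw":0,"gripper":-1},
  {"x":-1.5,"y":0,"z":10.5,"yaw":0,"gripper":-1},
  {"x":-3.5,"y":0,"z":16,"yaw":0,"gripper":-1},
  {"x":-5.5,"y":0,"z":21,"yaw":0,"gripper":-1},
  {"x":-8,"y":0,"z":25.5,"yaw":0,"gripper":-1},
  {"x":-11,"y":0,"z":30,"yaw":0,"gripper":-1},
  {"x":-14.5,"y":0,"z":34,"yaw":0,"gripper":-1},
  {"x":-18.5,"y":0,"z":38,"yaw":0,"gripper":-1},
])

```text
time_s: 9.98
ee_pos: [0.4145, -0.2516, 0.1397]
eef_rot: [-1.571, -0.001, -2.992]
contact_force: [2.5, 5.7, 0.7]
opening: 0.259
```

play_rows([
  {"x":-4,"y":0,"z":3.5,"yaw":0,"gripper":-1},
  {"x":-8.5,"y":0,"z":6.5,"yaw":0,"gripper":-1},
  {"x":-13.5,"y":0,"z":9,"yaw":0,"gripper":-1},
  {"x":-18.5,"y":0,"z":11,"yaw":0,"gripper":-1},
  {"x":-23.5,"y":0,"z":12.5,"yaw":0,"gripper":-1},
  {"x":-29,"y":0,"z":13.5,"yaw":0,"gripper":-1},
  {"x":-34.5,"y":0,"z":14,"yaw":0,"gripper":-1},
  {"x":-40,"y":0,"z":13.5,"yaw":0,"gripper":-1},
])

```text
time_s: 10.65
ee_pos: [0.4554, -0.2591, 0.1396]
eef_rot: [-1.571, -0.002, -2.992]
contact_force: [-2.7, 3.7, 3.6]
opening: 0.259
```

play_rows([
  {"x":-5.5,"y":0,"z":-0.5,"yaw":0,"gripper":-1},
  {"x":-10.5,"y":0,"z":-1.5,"yaw":0,"gripper":-1},
  {"x":-16,"y":0,"z":-3.5,"yaw":0,"gripper":-1},
  {"x":-21,"y":0,"z":-5.5,"yaw":0,"gripper":-1},
  {"x":-25.5,"y":0,"z":-8,"yaw":0,"gripper":-1},
  {"x":-30,"y":0,"z":-11,"yaw":0,"gripper":-1},
  {"x":-34,"y":0,"z":-14.5,"yaw":0,"gripper":-1},
  {"x":-38,"y":0,"z":-18.5,"yaw":0,"gripper":-1},
])

```text
time_s: 11.32
ee_pos: [0.4904, -0.2355, 0.1396]
eef_rot: [-1.57, -0.002, -2.993]
contact_force: [-5.1, 1.4, 4.8]
opening: 0.255
```

```bash
python3 -c "
from h import *
import cv2
totool([.444,-.204,.139])
im=manip.camera('top'); cv2.imwrite('pics/t7.png',im[:,:,::-1]); cv2.imwrite('pics/t7z.png',cv2.resize(im[130:280,380:520,::-1],None,fx=4,fy=4,interpolation=cv2.INTER_CUBIC))
im=manip.camera('scene'); cv2.imwrite('pics/s7z.png',cv2.resize(im[165:360,150:290,::-1],None,fx=3,fy=3,interpolation=cv2.INTER_CUBIC))
"
```

```text
11.3167 [ 0.4904 -0.2355  0.1396] [-1.5703 -0.0015 -2.9927] F [-5.0774  1.364   4.8062] op 0.2553709300772772
q [ 0.7966  0.4707 -0.4975  1.9094  0.2979  0.8352 -1.2795] toolmm [ 41.2027   0.6611 -38.0063]
[[-0.9889 -0.0014  0.1483]
 [-0.1483 -0.0008 -0.9889]
 [ 0.0015 -1.      0.0005]]
```

View pics/t7z.png

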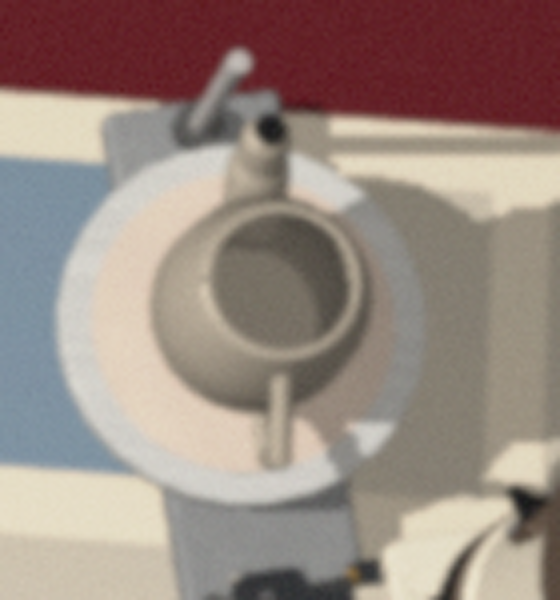

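View pics/s7z.png

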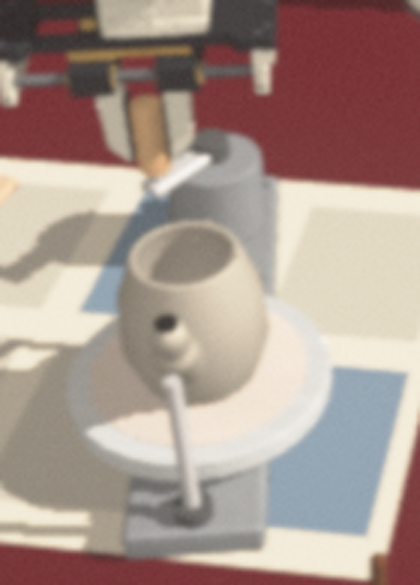

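```bash
cat > ang.py <<'E'
from h import *
def ang(W,G,S,Gs,Ss,Ws=(201,368),crop=(380,130,4)):
    Z=lambda p:(crop[0]+p[0]/crop[2]-.375,crop[1]+p[1]/crop[2]-.375)
    Q=lambda p:(150+p[0]/3-.33,165+p[1]/3-.33)
    w=plane("top",*Z(W),.05);g=plane("top",*Z(G),.132);s=plane("top",*Z(S),.142)
    w2=plane("scene",*Q(Ws),.05);g2=plane("scene",*Q(Gs),.132);s2=plane("scene",*Q(Ss),.142)
    st,e=tri(ray("top",*Z(S)),ray("scene",*Q(Ss)));gt,eg=tri(ray("top",*Z(G)),ray("scene",*Q(Gs)))
    A=lambda a,b:np.degrees(np.arctan2(*(a-b)[1::-1]))
    for n,a,b,c in(("top",w,g,s),("scene",w2,g2,s2),("tri",(w+w2)/2,gt,st)):
        print(n,a,b,c,"gauge %.1f spout %.1f"%(A(b,a),A(c,a)),"need %.1f"%(A(b,a)-A(c,a)),"r",np.linalg.norm((c-a)[:2]))
    print(e,eg)
E
python3 -c "
from ang import *
ang((241,325),(238,62),(271,129),(172,380),(167,323))"
```

```text
top [ 0.6428 -0.1747  0.05  ] [ 0.7432 -0.1614  0.132 ] [ 0.7105 -0.1726  0.142 ] gauge 7.6 spout 1.8 need 5.8 r 0.06771598114155285
scene [ 0.6452 -0.174   0.05  ] [ 0.7452 -0.1608  0.132 ] [ 0.7079 -0.1708  0.142 ] gauge 7.5 spout 3.0 need 4.5 r 0.06286381113708016
tri [ 0.644  -0.1744  0.05  ] [ 0.7436 -0.1615  0.1306] [ 0.7098 -0.1712  0.1437] gauge 7.4 spout 2.7 need 4.6 r 0.06589950391585021
[np.float64(0.0010553841773721984), np.float64(0.001055384177372233)] [np.float64(0.00015322464375405935), np.float64(0.00015322464375372197)]
```

Both views show the spout about 5° short of the post, which is about 14° of crank. I'll move that far and let it settle.

```bash
python3 arc.py 135 149 3.5
```

```text
-1.1,-1.3; -2.1,-2.6; -3.2,-3.9; -4.1,-5.3; -5.1,-6.7; -6.0,-8.1; -6.8,-9.6; -7.6,-11.0
```

play_rows([
  {"x":-1.5,"y":0,"z":-2,"yaw":0,"gripper":-1},
  {"x":-3,"y":0,"z":-4,"yaw":0,"gripper":-1},
  {"x":-4.5,"y":0,"z":-6,"yaw":0,"gripper":-1},
  {"x":-6,"y":0,"z":-8,"yaw":0,"gripper":-1},
  {"x":-7,"y":0,"z":-10,"yaw":0,"gripper":-1},
  {"x":-7.5,"y":0,"z":-11,"yaw":0,"gripper":-1},
  {"x":-7.5,"y":0,"z":-11,"yaw":0,"gripper":-1},
  {"x":-7.5,"y":0,"z":-11,"yaw":0,"gripper":-1},
])

```text
time_s: 12.08
ee_pos: [0.4966, -0.2226, 0.1397]
eef_rot: [-1.571, -0.0, -2.992]
contact_force: [-4.7, 1.2, 3.3]
opening: 0.261
```

```bash
python3 -c "
from h import *
import cv2
totool([.444,-.204,.139])
im=manip.camera('top'); cv2.imwrite('pics/t8.png',im[:,:,::-1]); cv2.imwrite('pics/t8z.png',cv2.resize(im[130:280,380:520,::-1],None,fx=4,fy=4,interpolation=cv2.INTER_CUBIC))
im=manip.camera('scene'); cv2.imwrite('pics/s8z.png',cv2.resize(im[165:360,150:290,::-1],None,fx=3,fy=3,interpolation=cv2.INTER_CUBIC))
"
```

```text
12.0833 [ 0.4966 -0.2226  0.1397] [-1.5712 -0.0001 -2.9916] F [-4.7356  1.2311  3.3284] op 0.26117820392258273
q [ 0.7742  0.4714 -0.5011  1.9093  0.2984  0.8346 -1.3043] toolmm [ 49.2133   0.6634 -26.2963]
[[-0.9888 -0.0001  0.1494]
 [-0.1494  0.0004 -0.9888]
 [ 0.0001 -1.     -0.0004]]
```

View pics/t8z.png

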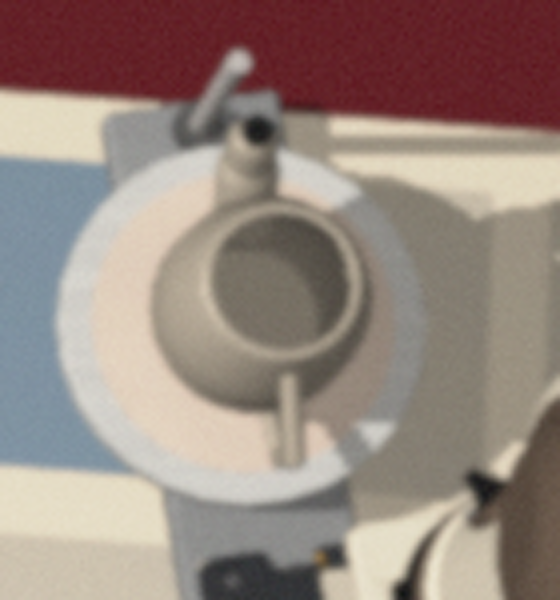

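View pics/s8z.png

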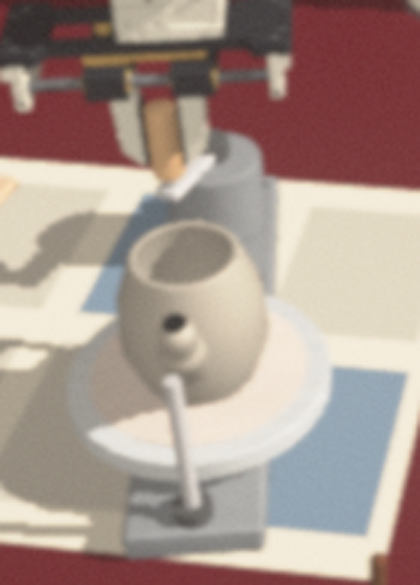

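```bash
python3 -c "
from ang import *
import cv2
a=cv2.imread('pics/t8z.png',0);b=cv2.imread('pics/s8z.png',0)
def blob(im,x,y,r=22,t=70):
    m=(im[y-r:y+r,x-r:x+r]<t).astype(np.uint8); M=cv2.moments(m,True); return x-r+M['m10']/M['m00'],y-r+M['m01']/M['m00'],M['m00']
t=blob(a,258,130);s=blob(b,175,322,14);print(t,s)
# wheel ellipse: white rim mask
im=cv2.imread('pics/t8z.png')
ang((241,325),(238,62),t[:2],(172,380),s[:2])"
```

```text
(259.01788908765656, 130.11985688729874, 559.0) (173.41, 322.79, 100.0)
top [ 0.6428 -0.1747  0.05  ] [ 0.7432 -0.1614  0.132 ] [ 0.71   -0.1675  0.142 ] gauge 7.6 spout 6.1 need 1.4 r 0.06759142807153379
scene [ 0.6452 -0.174   0.05  ] [ 0.7452 -0.1608  0.132 ] [ 0.7076 -0.1671  0.142 ] gauge 7.5 spout 6.3 need 1.2 r 0.06278921726690884
tri [ 0.644  -0.1744  0.05  ] [ 0.7436 -0.1615  0.1306] [ 0.7095 -0.1668  0.1437] gauge 7.4 spout 6.6 need 0.8 r 0.06592780509916431
[np.float64(0.00033332012751680925), np.float64(0.0003333201275169672)] [np.float64(0.00015322464375405935), np.float64(0.00015322464375372197)]
```

Both views now leave roughly 0.3–1.4° of wheel. I'll nudge the crank another 2.5° or so, then measure again before letting go.

play_rows([
  {"x":-0.5,"y":0,"z":-0.5,"yaw":0,"gripper":-1},
  {"x":-0.5,"y":0,"z":-1,"yaw":0,"gripper":-1},
  {"x":-1,"y":0,"z":-1.5,"yaw":0,"gripper":-1},
  {"x":-1,"y":0,"z":-2,"yaw":0,"gripper":-1},
  {"x":-1,"y":0,"z":-2,"yaw":0,"gripper":-1},
  {"x":-1,"y":0,"z":-2,"yaw":0,"gripper":-1},
  {"x":-1,"y":0,"z":-2,"yaw":0,"gripper":-1},
  {"x":-1,"y":0,"z":-2,"yaw":0,"gripper":-1},
])

```text
time_s: 12.85
ee_pos: [0.4972, -0.221, 0.1397]
eef_rot: [-1.571, -0.0, -2.992]
contact_force: [-5.3, -0.2, 2.1]
opening: 0.256
```

```bash
cat > m.py <<'E'
from ang import *
import cv2,sys
k=sys.argv[1]
totool([.444,-.204,.139])
im=manip.camera('top'); a=cv2.resize(im[130:280,380:520,::-1],None,fx=4,fy=4,interpolation=cv2.INTER_CUBIC);cv2.imwrite(f'pics/t{k}z.png',a);cv2.imwrite(f'pics/t{k}.png',im[:,:,::-1])
im=manip.camera('scene'); b=cv2.resize(im[165:360,150:290,::-1],None,fx=3,fy=3,interpolation=cv2.INTER_CUBIC);cv2.imwrite(f'pics/s{k}z.png',b);cv2.imwrite(f'pics/s{k}.png',im[:,:,::-1])
a=cv2.cvtColor(a,6);b=cv2.cvtColor(b,6)
def blob(im,x,y,r=22,t=70):
    m=(im[y-r:y+r,x-r:x+r]<t).astype(np.uint8); M=cv2.moments(m,True); return x-r+M['m10']/M['m00'],y-r+M['m01']/M['m00'],M['m00']
t=blob(a,256,130);s=blob(b,176,322,14);print(t,s)
ang((243,324.5),(238,62),t[:2],(172,380),s[:2])
E
python3 m.py 9
```

```text
12.85 [ 0.4972 -0.221   0.1397] [-1.5708 -0.0002 -2.9921] F [-5.3317 -0.176   2.0948] op 0.25641806525810135
q [ 0.7709  0.4711 -0.5012  1.9097  0.2989  0.8346 -1.3086] toolmm [ 50.0251   0.6716 -24.7369]
[[-0.9888 -0.0002  0.1489]
 [-0.1489 -0.     -0.9888]
 [ 0.0002 -1.     -0.    ]]
(257.76739926739924, 130.45238095238096, 546.0) (174.17441860465115, 323.01162790697674, 86.0)
top [ 0.643  -0.1757  0.05  ] [ 0.7432 -0.1614  0.132 ] [ 0.7099 -0.167   0.142 ] gauge 8.1 spout 7.4 need 0.7 r 0.06739032816259469
scene [ 0.6452 -0.174   0.05  ] [ 0.7452 -0.1608  0.132 ] [ 0.7077 -0.1666  0.142 ] gauge 7.5 spout 6.7 need 0.8 r 0.06301677818878589
tri [ 0.6441 -0.1748  0.05  ] [ 0.7436 -0.1615  0.1306] [ 0.7094 -0.1664  0.1435] gauge 7.6 spout 7.4 need 0.2 r 0.06584845265393444
[np.float64(0.0002877317937000222), np.float64(0.0002877317936998813)] [np.float64(0.00015322464375405935), np.float64(0.00015322464375372197)]
```

View pics/s9z.png

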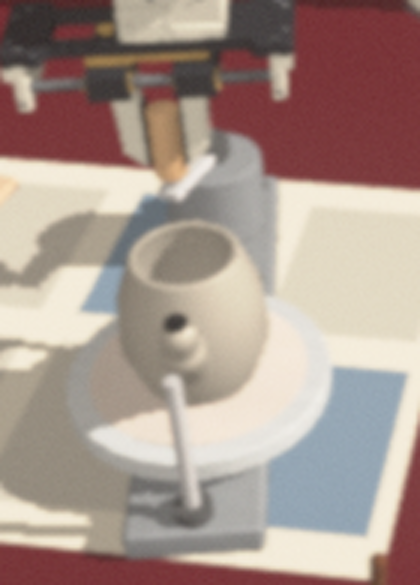

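View pics/t9z.png

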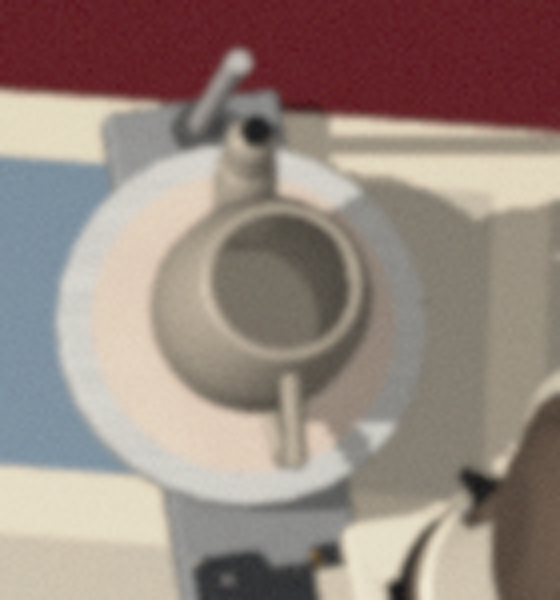

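The spout hole in the scene view is at (176,322), above the post top at (172,380). The estimates leave at most 0.8°, most nearer 0.2°, which is within my measuring error. I'll let go and lift straight up.

play_rows([
  {"x":0,"y":0,"z":0,"yaw":0,"gripper":-0.3},
  {"x":0,"y":0,"z":0,"yaw":0,"gripper":0},
  {"x":0,"y":0,"z":0,"yaw":0,"gripper":0.4},
  {"x":0,"y":0,"z":0,"yaw":0,"gripper":0.6},
  {"x":0,"y":0,"z":0,"yaw":0,"gripper":0.6},
  {"x":0,"y":0,"z":0,"yaw":0,"gripper":0.6},
  {"x":0,"y":0,"z":0,"yaw":0,"gripper":0.6},
  {"x":0,"y":0,"z":0,"yaw":0,"gripper":0.6},
])

```text
time_s: 13.62
ee_pos: [0.4974, -0.2208, 0.1398]
eef_rot: [-1.571, 0.0, -2.992]
contact_force: [-0.2, 0.1, 0.1]
opening: 0.772
```

```bash
python3 m.py 10; python3 -c "
from h import *
import cv2
cv2.imwrite('pics/w10.png',manip.camera('wrist')[:,:,::-1])"
```

```text
13.6167 [ 0.4974 -0.2208  0.1398] [-1.5708  0.0003 -2.9919] F [-0.2006  0.1492  0.0991] op 0.7721997196281363
q [ 0.7708  0.4711 -0.5014  1.9096  0.2988  0.8343 -1.3087] toolmm [ 50.317    0.7437 -24.6243]
[[-0.9888  0.0003  0.1492]
 [-0.1492 -0.     -0.9888]
 [-0.0003 -1.      0.    ]]
(257.8021778584392, 130.4464609800363, 551.0) (174.5, 322.77659574468083, 94.0)
top [ 0.643  -0.1757  0.05  ] [ 0.7432 -0.1614  0.132 ] [ 0.7099 -0.167   0.142 ] gauge 8.1 spout 7.4 need 0.7 r 0.0673909464801341
scene [ 0.6452 -0.174   0.05  ] [ 0.7452 -0.1608  0.132 ] [ 0.7075 -0.1665  0.142 ] gauge 7.5 spout 6.9 need 0.6 r 0.06281813222164377
tri [ 0.6441 -0.1748  0.05  ] [ 0.7436 -0.1615  0.1306] [ 0.7093 -0.1663  0.1436] gauge 7.6 spout 7.5 need 0.1 r 0.06580766561660023
[np.float64(0.0003766782710429288), np.float64(0.0003766782710429319)] [np.float64(0.00015322464375405935), np.float64(0.00015322464375372197)]
```

View pics/w10.png

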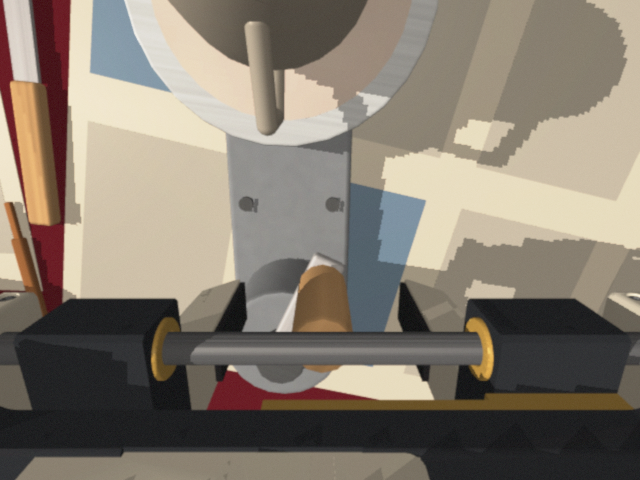

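View pics/s10z.png

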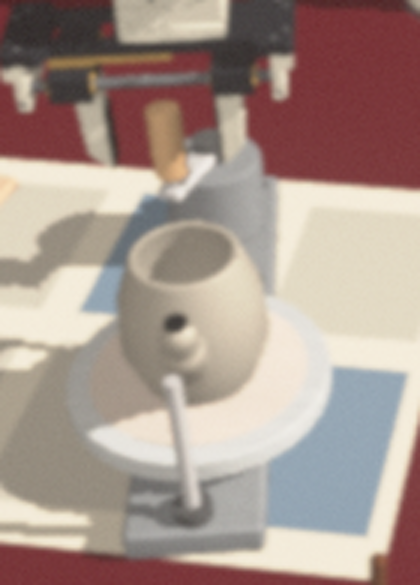

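Released, with the force near zero and the jaws clear of the grip. Lifting straight up.

play_rows([
  {"x":0,"y":-8,"z":0,"yaw":0,"gripper":0.6},
  {"x":0,"y":-22,"z":0,"yaw":0,"gripper":0.6},
  {"x":0,"y":-40,"z":0,"yaw":0,"gripper":0.6},
  {"x":0,"y":-60,"z":0,"yaw":0,"gripper":0.6},
  {"x":0,"y":-80,"z":0,"yaw":0,"gripper":0.6},
  {"x":0,"y":-98,"z":0,"yaw":0,"gripper":0.6},
  {"x":0,"y":-108,"z":0,"yaw":0,"gripper":0.6},
  {"x":0,"y":-110,"z":0,"yaw":0,"gripper":0.6},
])

```text
time_s: 14.43
ee_pos: [0.4986, -0.2213, 0.2523]
eef_rot: [-1.568, 0.003, -2.992]
contact_force: [0.3, 0.0, 0.5]
opening: 0.797
```

```bash
python3 m.py 11; python3 -c "
from h import *
import cv2
cv2.imwrite('pics/w11.png',manip.camera('wrist')[:,:,::-1])"
```

```text
14.4333 [ 0.4986 -0.2213  0.2523] [-1.5682  0.0034 -2.992 ] F [0.3494 0.0489 0.4779] op 0.7974972347534992
q [ 0.8241  0.3266 -0.5538  1.8151  0.1968  1.0502 -1.2251] toolmm [ 51.7847 113.0515 -25.5214]
[[-0.9888  0.0037  0.1491]
 [-0.1491 -0.0021 -0.9888]
 [-0.0034 -1.      0.0026]]
(257.53079710144925, 130.56884057971016, 552.0) (174.3913043478261, 322.85869565217394, 92.0)
top [ 0.643  -0.1757  0.05  ] [ 0.7432 -0.1614  0.132 ] [ 0.7098 -0.1669  0.142 ] gauge 8.1 spout 7.5 need 0.6 r 0.06735303700983732
scene [ 0.6452 -0.174   0.05  ] [ 0.7452 -0.1608  0.132 ] [ 0.7076 -0.1665  0.142 ] gauge 7.5 spout 6.8 need 0.7 r 0.0628876813559485
tri [ 0.6441 -0.1748  0.05  ] [ 0.7436 -0.1615  0.1306] [ 0.7093 -0.1663  0.1435] gauge 7.6 spout 7.5 need 0.1 r 0.06579562634324763
[np.float64(0.0002895009305853682), np.float64(0.0002895009305852866)] [np.float64(0.00015322464375405935), np.float64(0.00015322464375372197)]
```

View pics/w11.png

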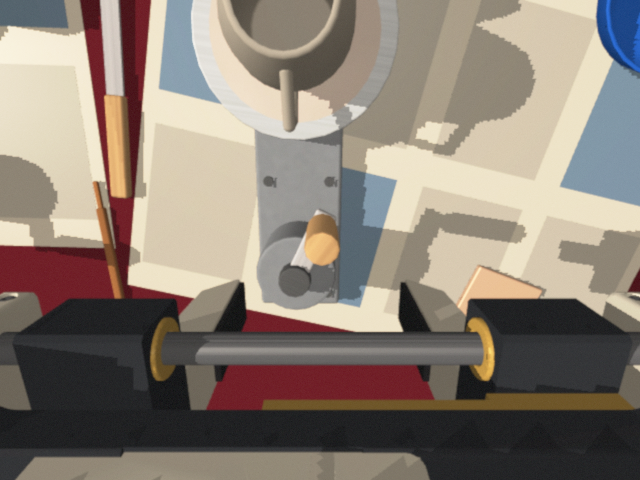

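View pics/t11.png

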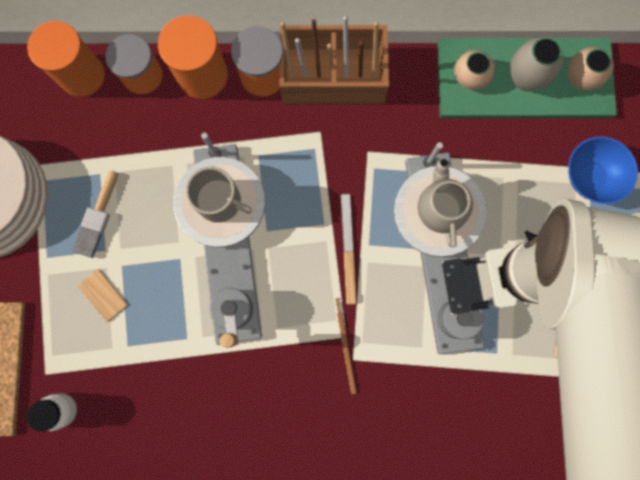

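The jug is on its wheel with its spout towards the post, the handle lies along the base, and the mug hasn't moved. The gripper is clear, so I'm handing in.

```bash
python3 -c "
from plant import manip
print(manip.hand_in())"
```

```text
the job is handed in; nothing more can be done
None
```

The jug's spout now points at the gauge post, to within what I could measure. I wound the crank counter-clockwise about 1.4 turns, let go, lifted clear and handed in at about 14.6 s.

- **Aim:** after release, the spout's remaining error came out at 0.6° from the top view, 0.7° from the scene view and 0.1° from both together. All three put it slightly short of the post. That is about my measurement error, so I did not nudge it further.
- **Contact:** wrist force readings stayed under about 9 N. The wheel and jug kept clear of the fingers in every picture. I saw no movement of the mug, but checked that by eye only.
- **What went wrong:** one gripper-closing call was refused because its rows lacked some fields, and I sent it again. My first circle for the crank was about 1 mm off, so I shifted it partway. A force of about 5 N remained until release, when the reading dropped to almost zero.

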